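# Eject a valve insert and hold the loupe at its focal height

## Robot

A 6-joint arm with a two-finger parallel gripper is mounted at the origin on the work surface. World frame = base frame: x ahead of the robot, y to its left, z up, the work surface at z = 0. Lengths are in m, angles in rad, forces in N, time in s.
With the tool pointing down it reaches from about 0.35 to 1 m from the base axis. Payload 7.1 kg.
Tool frame: the origin (TCP) lies between the finger pads; the fingertips stand 22 mm ahead of it and the grasp point (between the pads) lies 3 mm ahead of it; z points along the fingers, y is the line along which they close (so a half turn about z gives the same grasp; the last joint's range is limited). The gripper opens to 85 mm and grips with 20 to 120 N. Pads are 22 mm wide; open, the fingers measure 114 mm over their backs; the gripper's body (76 mm by 85 mm) begins 54 mm behind the grasp point. The pads swing forward as they close: fully open they stand 13 mm farther back than shut.
Start: joints at [-0.019, 0.423, 1.63, -0, 1.089, -0.019], TCP at [0.625, 0, 0.253] pointing down, gripper open.
Joint ranges: [-3, 3], [-0.9, 2.11], [0.09, 2.58], [-1.31, 4.45], [0.11, 2.69], [-2.54, 2.54]. Speed limits (rad/s): [2.39, 2.39, 3.01, 3.14, 3.14, 3.14].

## Interface

Orientations are given as a rotation vector (axis times angle).
In Python, from rig import manip gives the robot as it stands. The module is installed in compiled form; this text tells all that it offers. Calls block until the motion is done:
- manip.move_to(position, orientation): joint-space move of the TCP to a pose.
- manip.servo_line(position, orientation=None, rate=0.15): straight line of the TCP; orientation=None keeps the orientation; rate is the mean speed in m/s.
- manip.set_joints(angles): joint-space move.
- manip.command_gripper(opening, f_grip=None): finger opening in m; f_grip is the grip in N (None keeps the last); returns when the fingers have stopped.
- manip.hold(seconds).
- manip.solve_ik(position, orientation): joint angles nearest the present ones, or None.
- manip.camera(name): name is "scene" or "side" or "wrist"; returns a dict with "image" (384x512x3 uint8, red, green, blue), "fx", "fy", "cx", "cy" (pixels), "cam_to_world" (4x4, takes a point from camera to world coordinates); the wrist camera has in their place "mount" (4x4, takes a point from camera to tool coordinates, whose origin is the TCP and whose axes are the flange's). Camera axes: x right, y down, z forward; pixel columns grow to the right and rows downward; lengths in m; the calibration is good to about 2 mm. A picture is of the moment at which its call begins: read the wrist's pose just before it. There is no depth.
A pose or a line that the arm cannot do raises manip.IKError and nothing moves.
- manip.sign_off(): hands the job in; it is judged then, once.
Readings, each from a call of its own:
- manip.get_time(): time.
- manip.get_joint_positions(): joint angles.
- manip.get_joint_vel(): joint speeds.
- manip.get_tau(): joint torques, N m.
- manip.get_position(): TCP position.
- manip.get_ee_rot(): TCP orientation.
- manip.get_contact_force(): force on the tool from outside, world axes, zero at the start.
- manip.get_torque(): the same for the moment, N m.
- manip.get_width(): finger opening in m.
- manip.get_grip_force(): force on a finger pad.
Only numpy, scipy, OpenCV 4.12 (cv2) and the standard library are available. Lean on these libraries where they do the work, as an engineer would, in place of code of your own. Each camera call takes 0.05 s, during which the arm holds its last target. There are 200 camera calls.

## Task

Press the thumb tab of the spring ejector all the way so that the brass valve insert is pushed out of its holder on to the plate, let the slide spring back, and leave the insert lying where it came out, without touching it with the fingers or the loupe. Then take the loupe from its rest and hold it level over the insert, with the lens centred over it and the lens rim at the same height as the collar on the focus post, the loupe touching nothing but the gripper. Finish while still holding it there, steady; do not shift the collar or disturb the other things on the table.

Things in the scene. Friction and masses are not known exactly. Their poses are not given: they have to be found in the camera images.
- holder: Fixed metal valve holder; origin on the table; +x is the ejecting direction. Base plate x -100..100, y -75..85, 8 mm thick. Pocket: covered tunnel from closed end x=-100 to mouth x=0, y -30..30, roof top 32 mm above the table, 16 mm slot along the roof. The bare plate beyond the mouth takes the insert; 8 mm lip at x=94..99.
- tab (a point): Centre of the black thumb tab on the ejector slide, standing out of the roof slot: 12 mm along the ejecting direction, 34 mm across it, foot 34 mm and top 60 mm above the table. Axes as the holder. It starts 62 mm behind the mouth and is pushed along the holder's +x.
- ejector (a joint): Ejector slide: 0 = sprung back (rest), 0.050 m = pushed to its stop. A spring returns it when let go, 2 N at the start to 7 N at the stop. Its pusher face (40 mm inside the mouth at 0) drives the insert ahead and ends 10 mm outside the mouth.
- insert_center (a point): Centre (half-way up) of the brass valve insert, a loose disc 34 mm in diameter and 12 mm thick, about 70 g, lying flat on the holder's plate; it starts inside the pocket with its front edge 2 to 6 mm inside the mouth.
- collar_mark (a point): Middle (half-way up its 8 mm) of the dark round collar, 24 mm in diameter, on the focus post: it marks the focal height, between 93 and 133 mm above the table, and is to stay as set. The post, 10 mm in diameter, stands at the holder's x=40, y=70 mm, its top 147 mm above the table.
- rest: Fixed grey rest for the loupe; origin on the table. Base x -105..85, y -30..30, 6 mm thick, with two blocks whose tops are 30 mm above the table: under the lens (x 20..70) and under the handle's tail (x -95..-75). Between them the handle is free underneath.
- lens_center (a point): Centre of the loupe's lens, half-way up its rim (rim 64 mm outside diameter, 12 mm high, clear lens 52 mm). Loupe axes: z is the lens's axis, up; the handle runs along -x. At the start it lies level on the rest, this point 36 mm above the table.
- loupe_grip (a point): Point to grip on the loupe's straight black handle: 72 mm from the lens centre along the loupe's -x, half-way up, 38 mm above the table at the start, 2 mm higher than the lens centre. Handle 16 mm wide, 16 mm high, from 30 to 140 mm from the lens centre. It is near the centre of mass.
- loupe: The loupe as a whole, about 150 g: dark steel lens rim and black handle; origin under the lens centre on its underside.
- insert: The brass insert as a whole; origin at the centre of its underside.
- agent_bottle: Bystander: amber bottle, 52 mm in diameter, 110 mm tall; origin at its underside.
- steel_bowl: Bystander: steel bowl, 110 mm across, 45 mm tall; origin at its underside.
- tape_roll: Bystander: roll of paper tape lying flat, 64 mm across, 24 mm tall; origin at its underside.
- oring_tin: Bystander: low round tin, 56 mm across, 40 mm tall; origin at its underside.
- hose_adaptor: Bystander: white hose adaptor, 32 mm across, 36 mm tall; origin at its underside.
- screwdriver: Bystander: screwdriver lying along its x axis, 160 mm long, lying beside the loupe rest.
- valve_cap: Bystander: stepped aluminium cap, 60 mm across, 34 mm tall; origin at its underside.
There are look-alikes about, which are no part of the job. What is meant by the rest is not red, and is the larger of those in its own colour.

How it is judged:
By the outcome, as a careful person would: the job done as asked, in the order asked, and still so for the second after the job is handed in, while the arm keeps its last pose, push and grip.
It also fails if it takes over 59 s, if anything falls off the work surface, if the arm or the gripper's body presses on something with over 40 N, if the wrist force passes 120 N, or if a joint passes its speed limit or range.

## Working session

There is one attempt and no reset: what is moved stays moved. The work goes in short steps, each a Python script; the robot and the scene stay as the last script left them, time stands still between calls to the robot, and variables do not carry over. Pictures are saved under pics/ and viewed, at most 10 in all, crops included, and the job is handed in when it is done.

```bash
mkdir -p pics; cat > h.py <<'E'
import numpy as np,cv2
from rig import manip as m
from scipy.spatial.transform import Rotation as R
def shot(name,f):
    p=np.array(m.get_position());r=R.from_rotvec(m.get_ee_rot()).as_matrix()
    c=m.camera(name)
    if name=="wrist":
        T=np.eye(4);T[:3,:3]=r;T[:3,3]=p;c["cam_to_world"]=T@np.array(c["mount"])
    cv2.imwrite(f"pics/{f}.png",np.array(c["image"])[:,:,::-1])
    np.savez(f"pics/{f}.npz",K=[c["fx"],c["fy"],c["cx"],c["cy"]],T=c["cam_to_world"]);return c
def ray(f,uv):
    d=np.load(f"pics/{f}.npz");fx,fy,cx,cy=d["K"];T=d["T"]
    v=T[:3,:3]@np.array([(uv[0]-cx)/fx,(uv[1]-cy)/fy,1]);return T[:3,3],v
def at(f,uv,z):
    o,v=ray(f,uv);return o+v*(z-o[2])/v[2]
def proj(f,P):
    d=np.load(f"pics/{f}.npz");fx,fy,cx,cy=d["K"];T=d["T"]
    q=T[:3,:3].T@(np.array(P)-T[:3,3]);return q[0]/q[2]*fx+cx,q[1]/q[2]*fy+cy
def tri(obs):
    A=np.zeros((3,3));b=np.zeros(3)
    for f,uv in obs:
        o,v=ray(f,uv);v=v/np.linalg.norm(v);P=np.eye(3)-np.outer(v,v);A+=P;b+=P@o
    return np.linalg.solve(A,b)
def down(yaw): # tool z down, tool y axis at angle yaw+90deg... tool x at yaw
    c,s=np.cos(yaw),np.sin(yaw)
    return R.from_matrix(np.array([[c,s,0],[s,-c,0],[0,0,-1]])).as_rotvec()
E
python3 - <<'E'
from h import *
for n in("scene","side"):
    c=shot(n,n);print(n,c["fx"],np.round(c["cam_to_world"],3).tolist())
    im=cv2.imread(f"pics/{n}.png");cv2.imwrite(f"pics/{n}_b.png",cv2.resize(im,(800,600),interpolation=cv2.INTER_CUBIC))
print(m.get_position(),m.get_ee_rot(),m.get_time()); c=shot("wrist","w0");print(c["mount"])
E
```

```text
scene 390.4943410840312 [[-0.883, 0.406, -0.237, 0.757], [0.47, 0.755, -0.456, 0.491], [-0.006, -0.514, -0.858, 0.959], [0.0, 0.0, 0.0, 1.0]]
side 412.7928878613738 [[0.996, -0.053, 0.074, 0.403], [-0.091, -0.525, 0.846, -0.944], [-0.006, -0.85, -0.528, 0.701], [0.0, 0.0, 0.0, 1.0]]
[6.24485048e-01 3.82140036e-05 2.52587701e-01] [-2.22068237e+00 -2.22062693e+00  1.63656658e-03] 0.1
[[ 1.08032253e-03 -9.47845702e-01 -3.18727718e-01  8.23983620e-02]
 [ 9.99999306e-01  1.17379720e-03 -1.01205049e-04  7.81866003e-06]
 [ 4.70048473e-04 -3.18727387e-01  9.47846312e-01 -1.20046934e-01]
 [ 0.00000000e+00  0.00000000e+00  0.00000000e+00  1.00000000e+00]]
```

View pics/scene_b.png

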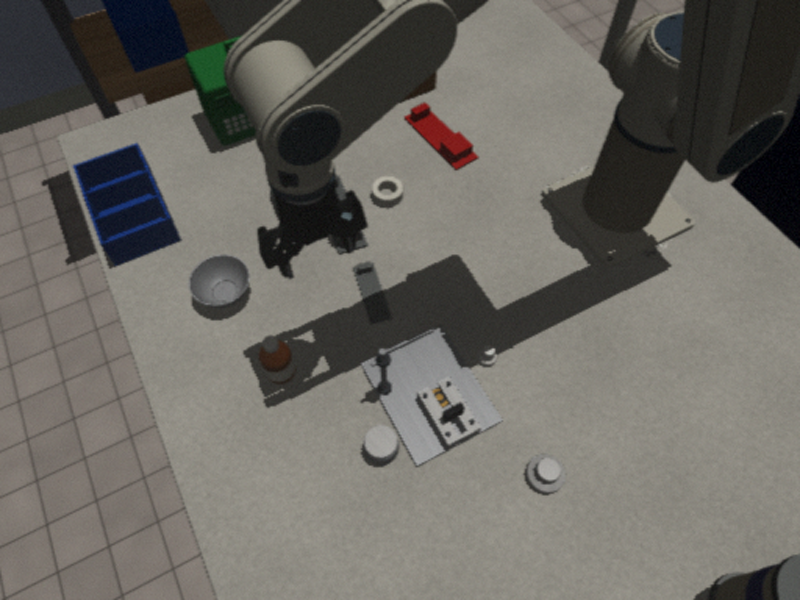

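View pics/side_b.png

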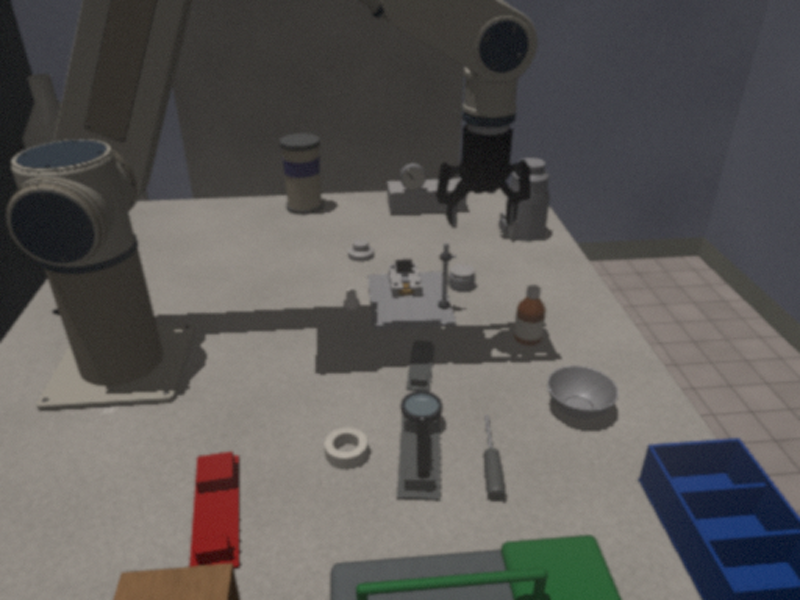

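The scene picture (800 px scale) shows the holder plate with corners (362,365), (437,330), (502,418) and (417,465), the tab at (452,412), and the post at (383,375). The side picture shows the loupe on the larger grey rest, with the lens at (421,405) and the tail at (424,478). The look-alikes are the small grey rest at side (421,365) and the red rest at (217,510). I choose the grey rest that carries the loupe.

```bash
python3 - <<'E'
from h import *
s=.64
for uv in [(362,365),(437,330),(502,418),(417,465)]: print("plate",at("scene",np.array(uv)*s,.008).round(3))
print("tabtop",at("scene",np.array((454,406))*s,.06).round(3))
print("posttop",at("side",np.array((447,247))*s,.147).round(3),at("scene",np.array((383,352))*s,.147).round(3))
print("lens",at("side",np.array((421,404))*s,.042).round(3),"tail",at("side",np.array((424,474))*s,.046).round(3))
for n,uv,z in [("bowl",(582,375),.045),("tape",(346,440),.024),("bottle",(531,292),.11),("driver",(490,460),.02),("smallrest",(421,365),.02)]: print(n,at("side",np.array(uv)*s,z).round(3))
h=at("scene",np.array((430,395))*s,.03)
# look down with wrist camera: camera is 82mm in +x tool offset, tilted towards tool -x? 
for yaw in (0,np.pi/2,-np.pi/2): print(yaw,m.solve_ik([h[0],h[1]-.0,.3],down(yaw)))
E
```

```text
plate [0.603 0.072 0.008]
plate [0.456 0.074 0.008]
plate [0.444 0.265 0.008]
plate [0.604 0.266 0.008]
tabtop [0.516 0.225 0.06 ]
posttop [0.592 0.109 0.147] [0.589 0.129 0.147]
lens [ 0.506 -0.2    0.042] tail [ 0.492 -0.344  0.046]
bowl [ 0.772 -0.16   0.045]
tape [ 0.39  -0.248  0.024]
bottle [ 0.724 -0.005  0.11 ]
driver [ 0.592 -0.303  0.02 ]
smallrest [ 0.522 -0.077  0.02 ]
0 [ 3.07889114e-01  2.80432011e-01  1.72506639e+00 -4.44089210e-16
  1.13609425e+00  1.87868544e+00]
1.5707963267948966 [ 3.07889114e-01  2.80432011e-01  1.72506639e+00 -4.44089210e-16
  1.13609425e+00  3.07889114e-01]
-1.5707963267948966 None
```

```bash
python3 - <<'E'
from h import *
m.move_to([.525,.225,.30],down(np.pi/2));m.hold(.3)
c=shot("wrist","w1");print(m.get_time(),c["fx"])
im=cv2.imread("pics/w1.png");cv2.imwrite("pics/w1_b.png",cv2.resize(im,(800,600),interpolation=cv2.INTER_CUBIC))
E
```

```text
1.4833 276.9456535330884
```

View pics/w1_b.png

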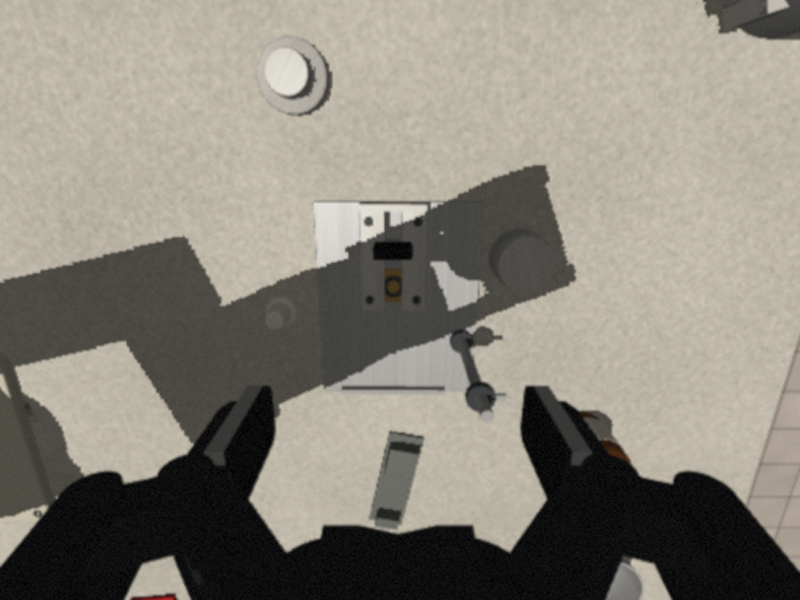

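The wrist picture shows the tab top at (393,251), roof bolts at (369,222), (418,222), (370,300) and (417,300), the lip from (343,388) to (445,388), the plate's back-left corner at (315,202), and the collar near (480,398). The brass insert is visible in the slot at (393,287).

```bash
python3 - <<'E'
from h import *
s=.64
g=lambda u,v,z:at("w1",np.array((u,v))*s,z).round(4)
print("tab",g(393,249,.06),"bolts",[g(*b,.032) for b in[(369,222),(418,222),(370,300),(417,300)]])
print("lip",g(343,388,.016),g(445,388,.016),"corner",g(315,202,.008),g(326,388,.008))
print("tab scene",at("scene",np.array((454,406))*s,.06).round(4))
im=cv2.imread("pics/side.png")[140:215,225:325];a=cv2.resize(im,(800,600),interpolation=cv2.INTER_CUBIC);cv2.imwrite("pics/c1.png",a)
im=cv2.imread("pics/w1.png")[120:270,200:350];cv2.imwrite("pics/c2.png",cv2.resize(im,(600,600),interpolation=cv2.INTER_CUBIC))
E
```

```text
tab [0.5217 0.2323 0.06  ] bolts [array([0.5001, 0.2509, 0.032 ]), array([0.5437, 0.2509, 0.032 ]), array([0.4995, 0.1777, 0.032 ]), array([0.5439, 0.1777, 0.032 ])]
lip [0.4679 0.0746 0.016 ] [0.5755 0.0746 0.016 ] corner [0.4486 0.266  0.008 ] [0.4485 0.07   0.008 ]
tab scene [0.5164 0.2254 0.06  ]
```

View pics/c2.png

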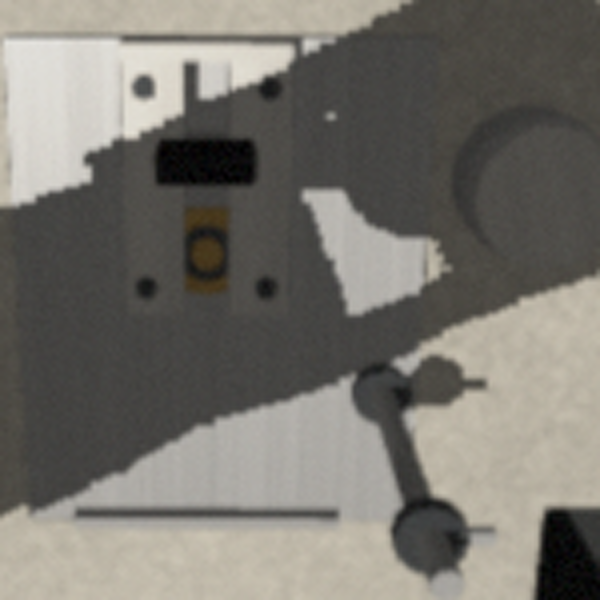

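View pics/c1.png

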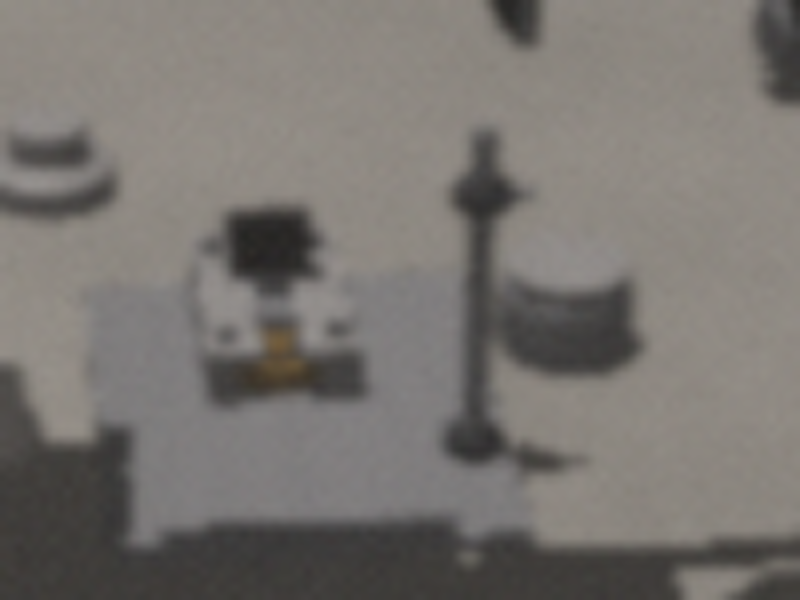

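The crops confirm the choice: the tab stands in the roof slot with the brass below it, and the collar is at (482,193) in the side crop. The holder is square to the world with +x along −y and its origin near (0.522, 0.169). Next I press the tab.

```bash
python3 - <<'E'
from h import *
from scipy.optimize import minimize_scalar as ms
b=np.array([.592,.129])
for f,uv in [("side",(225+482/8,140+193/8)),("side",(225+486/8,140+132/8)),("w1",(200+430/4,120+535/4))]:
    e=lambda z:np.hypot(*(np.array(proj(f,[*b,z]))-uv)); r=ms(e,bounds=(.05,.18),method="bounded");print(f,r.x,r.fun,proj(f,[*b,r.x]),uv)
o=down(np.pi/2)
m.command_gripper(0,20)
m.move_to([.522,.282,.16],o);m.servo_line([.522,.282,.066],o)
print(m.get_contact_force(),m.get_width())
m.servo_line([.522,.252,.066],o,rate=.08);print(m.get_contact_force())
y=.206
m.servo_line([.522,y,.066],o,rate=.06);print(m.get_position(),m.get_contact_force())
while y>.185:
    y-=.0015;m.servo_line([.522,y,.066],o,rate=.03);f=np.array(m.get_contact_force());print(round(y,4),m.get_position()[1].round(4),f.round(1))
    if abs(f[1])>18:break
m.hold(.2);c=shot("side","s2")
im=cv2.imread("pics/s2.png")[140:215,225:325];cv2.imwrite("pics/s2c.png",cv2.resize(im,(800,600),interpolation=cv2.INTER_CUBIC))
print(m.get_time())
E
```

```text
side 0.11621865004675928 0.541323135404934 (np.float64(284.70907995420555), np.float64(164.1041136172984)) (285.25, 164.125)
side 0.1417219413741639 0.7406248493322746 (np.float64(285.0099466367379), np.float64(156.47091070690308)) (285.75, 156.5)
w1 0.12258949424543197 1.471248945021103 (np.float64(308.88655896248713), np.float64(253.25803688982575)) (307.5, 253.75)
[ 0.59210313 -0.31735058  0.19849766] 0.0002521454208911538
[-1.69855738  0.527924   -0.32397797]
[0.5220477 0.2056338 0.0660391] [-0.22803074  5.9264683  -0.84663099]
0.2045 0.2042 [-0.   6.7 -1. ]
0.203 0.2028 [-0.3  6.6 -1.3]
0.2015 0.2013 [-0.4  7.  -0.4]
0.2 0.1998 [-0.9  7.2 -0.9]
0.1985 0.1984 [-0.2  6.8 -0.8]
0.197 0.1969 [-0.4  6.5 -1.3]
0.1955 0.1954 [-0.6  7.5 -0.5]
0.194 0.1949 [-1.2 12.1 -1.5]
0.1925 0.1946 [-2.5 19.7 -4.3]
7.6167
```

```bash
python3 - <<'E'
from h import *
o=down(np.pi/2)
m.servo_line([.522,.215,.066],o,rate=.05);m.servo_line([.522,.285,.066],o,rate=.12);print(m.get_contact_force())
m.servo_line([.522,.285,.16],o,rate=.2)
m.command_gripper(.06,40)
m.move_to([.545,.185,.27],o);m.hold(.3);shot("wrist","w2")
m.move_to([.50,-.20,.27],down(np.radians(85)));m.hold(.3);shot("wrist","w3");shot("side","s3")
print(m.get_time())
big=lambda f:cv2.resize(cv2.imread(f"pics/{f}.png"),(800,600),interpolation=cv2.INTER_CUBIC)
a=cv2.resize(cv2.imread("pics/w2.png")[60:360,100:450],(400,343));b=cv2.resize(cv2.imread("pics/w3.png")[40:384,80:431],(400,392))
c=np.zeros((400,800,3),np.uint8)
A=cv2.imread("pics/w2.png")[60:384,120:444];B=cv2.imread("pics/w3.png")[0:324,94:418]
c[:,:400]=cv2.resize(A,(400,400));c[:,400:]=cv2.resize(B,(400,400));cv2.imwrite("pics/m1.png",c)
E
```

```text
[ 0.77589434 -0.4928347  -0.61940965]
13.0083
```

View pics/m1.png

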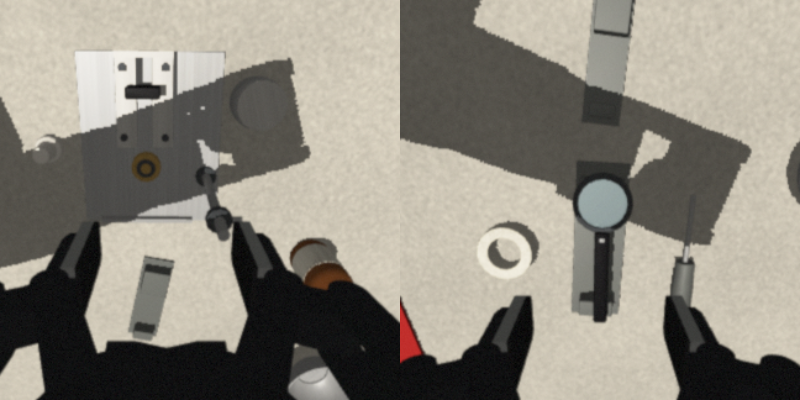

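The left half shows the insert out on the plate at (146,167), the slide sprung back and the collar at (218,217). The right half shows the lens at (603,202) and the handle running to its tail at (600,318).

```bash
python3 - <<'E'
from h import *
from scipy.optimize import minimize_scalar as ms
im=cv2.imread("pics/w2.png");h=cv2.cvtColor(im,cv2.COLOR_BGR2HSV)
mk=cv2.inRange(h,(8,110,25),(30,255,255));mk[:160]=0;mk[230:]=0;mk[:,:200]=0;mk[:,280:]=0
x,y,w,hh=cv2.boundingRect(mk);print("brass box",x,y,w,hh)
print("insert",at("w2",(x+w/2-.5,y+hh/2-.5),.018),at("w2",(238.3,195.3),.020))
g=cv2.cvtColor(cv2.imread("pics/w3.png"),cv2.COLOR_BGR2GRAY)
print("lens",cv2.HoughCircles(cv2.medianBlur(g,3),cv2.HOUGH_GRADIENT,1,60,param1=120,param2=18,minRadius=16,maxRadius=28))
hs=cv2.cvtColor(cv2.imread("pics/w3.png"),cv2.COLOR_BGR2HSV)
l=cv2.inRange(hs,(85,25,90),(115,255,255));l[:120]=0;l[210:]=0;q=cv2.boundingRect(l);print("blue",q)
print(at("w3",(258.4,163.6),.042),at("w3",(q[0]+q[2]/2-.5,q[1]+q[3]/2-.5),.038))
for r in (200,215,230,245):
    row=g[r,235:280].astype(int);d=np.where(row<35)[0]+235;print(r,d.min(),d.max(),at("w3",((d.min()+d.max())/2,r),.046).round(4))
print("tail",at("w3",(256,257.6),.046))
print("post-collar tri",tri([("side",(285.25,164.1)),("w2",(296.6,235.8)),("w1",(307.5,253.75))]))
b=[.592,.129]
e=lambda z:np.hypot(*(np.array(proj("w2",[*b,z]))-(296.6,235.8)));r=ms(e,bounds=(.05,.18),method="bounded");print(r.x,r.fun)
E
```

```text
brass box 227 183 23 24
insert [0.52079612 0.14109747 0.018     ] [0.52132709 0.14059332 0.02      ]
lens [[[256.5 164.5  19.1]
  [181.5 203.5  24.5]
  [440.5 131.5  18.3]]]
blue (240, 145, 37, 40)
[ 0.5059117  -0.19470635  0.042     ] [ 0.50528357 -0.19673657  0.038     ]
200 253 263 [ 0.5015 -0.2426  0.046 ]
215 252 262 [ 0.4984 -0.2639  0.046 ]
230 252 262 [ 0.4966 -0.2862  0.046 ]
245 252 261 [ 0.494  -0.3092  0.046 ]
tail [ 0.49161887 -0.32925141  0.046     ]
post-collar tri [0.59162936 0.12638662 0.11737852]
0.11832600183423776 1.8924824422924589
```

```bash
python3 - <<'E'
from h import *
yw=np.radians(84);o=down(yw);g=np.array([.505,-.1955])-.072*np.array([np.cos(yw),np.sin(yw)]);print(g)
m.move_to([*g,.12],o);m.servo_line([*g,.041],o,rate=.08)
m.hold(.2);print(m.get_position(),m.get_contact_force())
m.command_gripper(0,60);print(m.get_width(),m.get_grip_force(),m.get_contact_force())
m.servo_line([*g,.10],o,rate=.05);m.servo_line([*g,.22],o,rate=.15);m.hold(.3);print(m.get_width(),m.get_contact_force(),m.get_torque())
o=down(np.pi/2)
m.move_to([.521,.069,.22],o);m.servo_line([.521,.069,.145],o,rate=.06);m.hold(.4)
shot("side","s4");shot("wrist","w4");shot("scene","sc4");print(m.get_time(),m.get_position())
c=np.zeros((400,800,3),np.uint8)
c[:,:400]=cv2.resize(cv2.imread("pics/s4.png")[130:230,220:320],(400,400),interpolation=cv2.INTER_CUBIC)
c[:,400:]=cv2.resize(cv2.imread("pics/w4.png")[0:320,96:416],(400,400));cv2.imwrite("pics/m2.png",c)
E
```

```text
[ 0.49747395 -0.26710558]
[ 0.49776825 -0.26727328  0.04151338] [ 0.04778332 -0.60101644  0.68660448]
0.014720740141391143 58.940699100494385 [0.29915189 0.18630129 3.00060897]
0.014733007209783442 [-1.01100503  0.38746963 -1.86088798] [-0.00160916  0.02608826  0.01482732]
21.3333 [0.52100688 0.06900515 0.14501802]
```

View pics/m2.png

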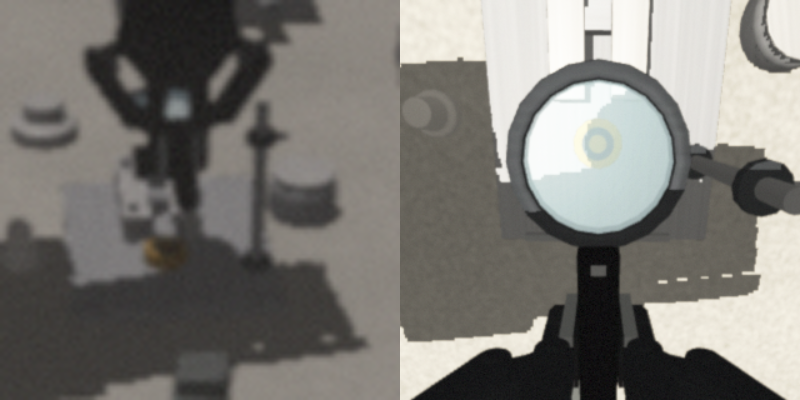

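Side half: the loupe is held and hides part of the view. Wrist half: the lens circle is centred at (600,154), the insert shows through it at (597,144), and the collar is at (762,187). Next I compute the pose.

```bash
python3 - <<'E'
from h import *
print("insert again",at("w4",(253.6,115.2),.019).round(4), "ref .521 .141")
for z in (.140,.146): print("lens at z",z,at("w4",(256,123.2),z).round(4))
print("expected px lens",proj("w4",[.521,.141,.140]))
d=np.load("pics/w4.npz");print("cam",d["T"][:3,3])
# rim outer edges L/R at (508,150),(691,150)
L=((508-400)*.8+96,120);Rr=((691-400)*.8+96,120)
for z in(.134,.140,.146): print(z,np.linalg.norm(at("w4",L,z)-at("w4",Rr,z)))
print("collar w4",tri([("side",(285.25,164.1)),("w4",((762-400)*.8+96,187*.8)),("w2",(296.6,235.8)),("w1",(307.5,253.75))]))
print("collar w4+w2",tri([("w4",((762-400)*.8+96,187*.8)),("w2",(296.6,235.8)),("w1",(307.5,253.75))]))
print("sc4",proj("sc4",[.521,.141,.14]),proj("sc4",[.592,.129,.118]),"s4",proj("s4",[.521,.141,.14]))
u,v=map(int,proj("sc4",[.55,.135,.13]))
cv2.imwrite("pics/m3.png",np.hstack([cv2.resize(cv2.imread("pics/sc4.png")[v-40:v+40,u-40:u+40],(400,400),interpolation=cv2.INTER_CUBIC),cv2.resize(cv2.imread("pics/w4.png")[90:210,290:410],(400,400),interpolation=cv2.INTER_CUBIC)]));print(u,v)
E
```

```text
insert again [0.5204 0.139  0.019 ] ref .521 .141
lens at z 0.14 [0.5217 0.1417 0.14  ]
lens at z 0.146 [0.5217 0.1422 0.146 ]
expected px lens (np.float64(254.29282604999622), np.float64(124.81069324779396))
cam [0.52101234 0.15137532 0.26510394]
0.134 0.06715969005465303
0.14 0.06408611237618496
0.146 0.06101253469771682
collar w4 [0.59154938 0.12632843 0.11729384]
collar w4+w2 [0.59075494 0.1267314  0.11806992]
sc4 (np.float64(273.0246327199917), np.float64(218.28504729711878)) (np.float64(244.08842539712606), np.float64(231.1879024755107)) s4 (np.float64(260.62103470683525), np.float64(156.2573633124898))
260 223
```

View pics/m3.png

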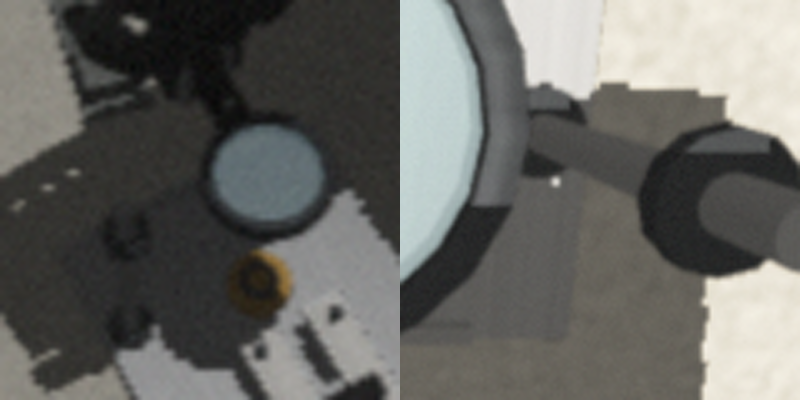

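The scene half shows the level lens and the insert beside it at (262,283). The wrist half shows the collar silhouette spanning about (640..800, 124..277). I fit the collar's height to that.

```bash
python3 - <<'E'
from h import *
from scipy.optimize import least_squares
t=np.linspace(0,2*np.pi,60)
def bb(f,p):
    P=[proj(f,[p[0]+.012*np.cos(a),p[1]+.012*np.sin(a),p[2]+s]) for a in t for s in(-.004,.004)]
    P=np.array(P);return np.r_[P.min(0),P.max(0)]
m4=np.array([362,127.2,410,173.1])
w1=np.array([200+392/4,120+497/4,200+468/4,120+572/4])
w2c=None
r=least_squares(lambda z:bb("w4",[.592,.129,z[0]])-m4,[.118]);print("w4 fixed xy",r.x,r.fun)
r=least_squares(lambda z:bb("w1",[.592,.129,z[0]])-w1,[.118]);print("w1 fixed xy",r.x,r.fun)
sd=np.array([225+452/8,140+170/8,225+510/8,140+218/8])
r=least_squares(lambda z:bb("side",[.592,.129,z[0]])-sd,[.118]);print("side",r.x,r.fun)
r=least_squares(lambda p:np.r_[bb("w4",p)-m4,bb("w1",p)-w1,2*(bb("side",p)-sd)],[.592,.129,.118]);print("all",r.x,r.fun.round(1))
r=least_squares(lambda p:np.r_[bb("w4",p)-m4,bb("w1",p)-w1],[.592,.129,.118]);print("wrist",r.x,r.fun.round(1))
E
```

```text
w4 fixed xy [0.1159183] [-0.60751677 -6.69365956  3.45853124 -5.41902372]
w1 fixed xy [0.12196467] [ 0.47487005 -1.59290076  2.35218688  0.32051493]
side [0.11584008] [-0.86767813 -0.10950869  0.04110751  0.08196449]
all [0.59163044 0.12567279 0.11636524] [-1.7 -0.3  2.   0.8 -0.6 -1.4  0.8  0.1 -1.6  0.5  0.2  0.9]
wrist [0.59214186 0.12533743 0.11494508] [-1.8  0.1  1.4  0.7 -0.4 -1.7  1.  -0.3]
```

```bash
python3 - <<'E'
from h import *
o=down(np.pi/2)
m.servo_line([.521,.069,.22],o,rate=.12);m.servo_line([.66,.055,.22],o,rate=.15);m.servo_line([.66,.055,.165],o,rate=.1);m.hold(.4);shot("wrist","w5")
m.servo_line([.66,.055,.22],o,rate=.12);m.servo_line([.521,.069,.22],o,rate=.15);m.servo_line([.521,.069,.122],o,rate=.06);m.hold(.5);shot("wrist","w6");shot("scene","sc6")
print(m.get_time(),m.get_position())
for f in("w5","w6"):print(f,proj(f,[.592,.127,.117]))
u,v=map(int,proj("w5",[.592,.127,.117]));u=max(u,70);v=min(max(v,70),314)
U,V=map(int,proj("w6",[.592,.127,.117]));V=min(max(V,70),314);U=min(U,442)
cv2.imwrite("pics/m4.png",np.hstack([cv2.resize(cv2.imread(f"pics/{f}.png")[b-70:b+70,a-70:a+70],(400,400),interpolation=cv2.INTER_CUBIC) for f,a,b in(("w5",u,v),("w6",U,V))]));print(u,v,U,V)
E
```

```text
28.4167 [0.52099421 0.06900418 0.12197767]
w5 (np.float64(138.44643459207907), np.float64(118.42022728037473))
w6 (np.float64(409.91092031229834), np.float64(156.52272397253606))
138 118 409 156
```

View pics/m4.png

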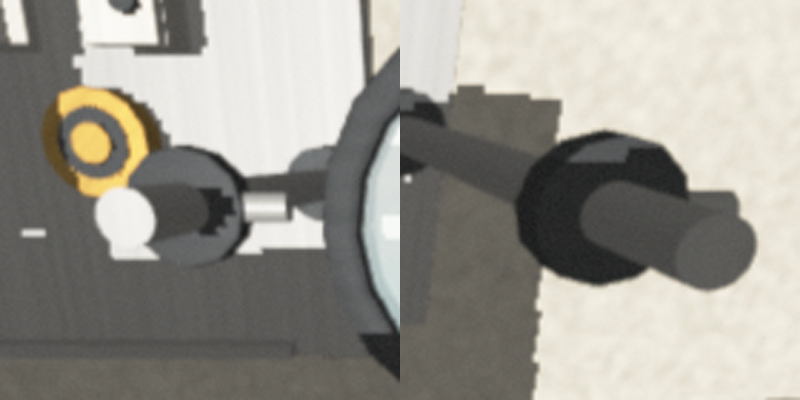

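Left (w5): the collar silhouette runs to right edge 245, top 146 and bottom 266, with the post top disc at (126,215) and the insert at (102,141). Right (w6): the collar spans (516..688, 131..285) and the post top is at (717,250).

```bash
python3 - <<'E'
from h import *
from scipy.optimize import least_squares
t=np.linspace(0,2*np.pi,60)
def bb(f,p):
    P=np.array([proj(f,[p[0]+.012*np.cos(a),p[1]+.012*np.sin(a),p[2]+s]) for a in t for s in(-.004,.004)])
    return np.r_[P.min(0),P.max(0)]
k5=np.array([99.1,153.75,141.1]);k6=np.array([379.6,131.9,439.8,185.8])
print("posttop tri",tri([("w5",(112.1,123.25)),("w6",(450,173.5))]))
r=least_squares(lambda p:np.r_[bb("w5",p)[1:]-k5,bb("w6",p)-k6],[.592,.129,.118]);print("collar",r.x,r.fun.round(1))
for f,px in(("w5",(112.1,123.25)),("w6",(450,173.5))):print("posttop",f,at(f,px,.147))
print("insert w5",at("w5",(103.7,97.4),.020))
g=cv2.cvtColor(cv2.imread("pics/w6.png"),cv2.COLOR_BGR2HSV)
im=cv2.imread("pics/w6.png");print("lens r",cv2.HoughCircles(cv2.medianBlur(cv2.cvtColor(im,cv2.COLOR_BGR2GRAY),3),cv2.HOUGH_GRADIENT,1,200,param1=120,param2=18,minRadius=50,maxRadius=85))
c=im[0:240,150:390];cv2.imwrite("pics/m5.png",np.hstack([cv2.resize(c,(400,400),interpolation=cv2.INTER_CUBIC),cv2.resize(cv2.imread("pics/sc6.png")[183:263,220:300],(400,400),interpolation=cv2.INTER_CUBIC)]))
E
```

```text
posttop tri [0.59070819 0.12657335 0.14635731]
collar [0.58946189 0.12644479 0.12029544] [-1.3  1.4  0.6 -2.6 -1.1  1.4  1.8]
posttop w5 [0.59101543 0.12656285 0.147     ]
posttop w6 [0.59024248 0.12680191 0.147     ]
insert w5 [0.52375327 0.13941257 0.02      ]
lens r [[[256.5 124.5  61.8]]]
```

View pics/m5.png

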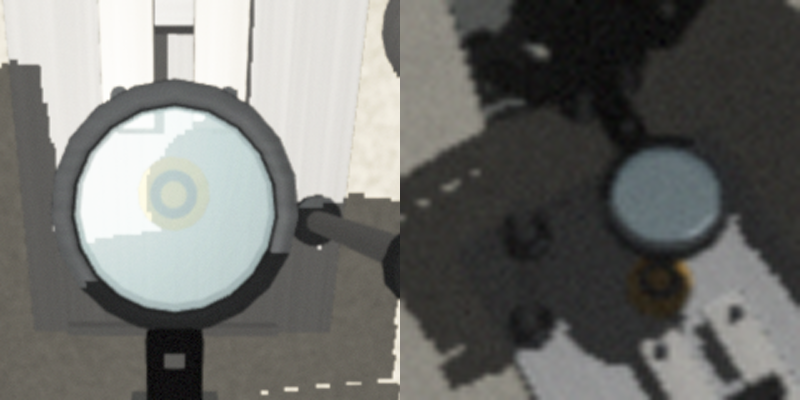

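The left half shows the lens centred at (175,204) and the insert seen through it at (175,195). The right half shows the loupe level near the collar. I refit with the post's xy fixed from its top.

```bash
python3 - <<'E'
from h import *
from scipy.optimize import least_squares
t=np.linspace(0,2*np.pi,60)
def bb(f,p):
    P=np.array([proj(f,[p[0]+.012*np.cos(a),p[1]+.012*np.sin(a),p[2]+s]) for a in t for s in(-.004,.004)])
    return np.r_[P.min(0),P.max(0)]
M={"w5":[None,99.1,153.75,141.1],"w6":[379.6,131.9,439.8,185.8],"w4":[362,127.2,410,173.1],"w1":[298,244.25,317,263],"side":[281.5,161.25,288.75,167.25]}
for f,k in M.items():
    i=[j for j in range(4) if k[j] is not None];kk=np.array([k[j] for j in i])
    r=least_squares(lambda z:bb(f,[.5907,.1267,z[0]])[i]-kk,[.118]);print(f,r.x.round(4),r.fun.round(1), "pure-centre slope",((bb(f,[.5907,.1267,.119])-bb(f,[.5907,.1267,.117]))/2).round(2))
print("insert w6",at("w6",(255,117),.019),"lens",at("w6",(255,122.4),.123),at("w6",(256.5,124.5),.117))
E
```

```text
w5 [0.1252] [-1.9  0.6  1.4] pure-centre slope [-0.86 -0.02 -0.55  0.24]
w6 [0.1183] [-1.7 -2.2  1.4 -0.1] pure-centre slope [0.9  0.22 1.46 0.65]
w4 [0.1177] [-2.3 -2.   2.  -0.4] pure-centre slope [0.66 0.16 1.05 0.47]
w1 [0.1194] [-1.  -0.9  0.7  0.8] pure-centre slope [0.12 0.39 0.18 0.45]
side [0.1172] [-1.2 -0.1 -0.2  0.1] pure-centre slope [ 0.01 -0.3   0.01 -0.3 ]
insert w6 [0.52153631 0.13880716 0.019     ] lens [0.52130314 0.14249373 0.123     ] [0.52197851 0.14114881 0.117     ]
```

```bash
python3 - <<'E'
from h import *
m.servo_line([.521,.0668,.1238],down(np.pi/2),rate=.03);m.hold(1.0)
print(m.get_position(),m.get_ee_rot(),m.get_width(),m.get_contact_force(),np.abs(m.get_joint_vel()).max(),m.get_time())
m.sign_off()
E
```

```text
[0.52098435 0.0668133  0.1237791 ] [-2.22139059e+00 -2.22144541e+00  7.08530932e-05] 0.01507158076465321 [-0.36555144 -0.14231593 -2.23548667] 0.001406913816982594 29.6667
the job is handed in; nothing more can be done
```

I pressed the tab to its stop, the insert came out on the plate and the slide sprang back, and I handed the job in at about 30 s with the loupe held steady over the insert, lens centre about 118 mm up. My collar estimates were mostly 117–119 mm, and I took no picture after the last shift of about 2 mm, so height and centring are good to a few millimetres at best.

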